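# Take the engraved rolling pin out of the laser engraver

### The arm

A 6-joint arm with a two-finger parallel gripper is mounted at the origin on a cart in front of the work surface, level with it; the furniture and walls round the work are solid. World frame = base frame: x ahead of the robot, y to its left, z up, the work surface at z = 0. Lengths are in m, angles in rad, forces in N, time in s.
With the tool pointing down it reaches from about 0.375 to 0.9 m from the base axis. Payload 3.1 kg.
Tool frame: the origin (TCP) lies midway between the tips of the shut fingers; the grasp point (between the pads) lies 19 mm behind it; z points along the fingers, y is the direction in which the jaws open and shut (so a half turn about z gives the same grasp; the last joint's range is limited). The gripper opens to 87 mm and grips with 3 to 60 N. Pads are 19 mm wide; open, the fingers measure 117 mm over their backs; the gripper's body (75 mm by 190 mm) begins 51 mm behind the grasp point.
Start: joints at [-1.504, 0.527, 1.433, -0, 1.181, -0.178], TCP at [0.152, -0.606, 0.193] pointing down, gripper open.
Joint ranges: [-3.08, 3.08], [-0.75, 2.2], [0.22, 2.44], [-1.43, 4.57], [0, 2.65], [-2.85, 2.85]. Speed limits (rad/s): [2.79, 2.79, 3.14, 3.14, 3.14, 3.14].

### API

Orientations are given as a unit quaternion [x, y, z, w].
In Python, from rig import robot gives the robot as it stands.
- The arm moves only by the tool move_arm, never from a script. Its argument "rows" is one flat list of numbers, 7 for each row, row after row: the shift along the world's x, y, z in mm, then the turn, a rotation vector about the world's x, y, z in rad, then the closure, from 0 (fully open) to 1 (shut). A call has 1 to 12 rows; each row shifts and turns the commanded pose from where the row before left it; what a row does not reach is not made up. A row lasts 1/10 s, in which the tool goes at most 50 mm and 8.59 degrees, less where a joint would pass 70% of its speed; a pose out of reach is approached as far as the arm can. A call with a gripper value outside its range is refused whole. The fingers move at their own pace and stop on an object; "grip_force" is the grip in N (left out, the last holds). Time passes only in rows, so rows that do not move let the fingers close. It gives the time, the measured TCP pose, the force and the opening at its end, in the units of the state.
- robot.get_obs(): the state, without advancing time (a new reading comes with each control period).
- robot.camera(name): name is "scene" or "top" or "wrist"; returns a dict with "color" (480x640x3 uint8, red, green, blue), "z_map" (480x640 float32, m along the optical axis (not along the pixel's ray), 0 where there is no reading), "camera_matrix" (3x3 intrinsics, pixels), "R" (3x3) and "t" (3): a world point X has camera coordinates R X + t; the wrist camera has in their place "tool_from_camera" (4x4, takes a point from camera to tool coordinates, whose origin is the TCP and whose axes are the flange's). Camera axes: x right, y down, z forward; pixel columns grow to the right and rows downward; lengths in m; the calibration is good to about 2 mm. The wrist camera is an equidistant fisheye: a pixel r from the principal point sees the ray r / f radians off the axis. A picture is of the moment at which its call begins: read the wrist's pose just before it.
- robot.hand_in(): hands the job in, once; it reports no verdict.
Trained networks look in the newest picture that a camera, given by its name, has taken for a name from the list of things; names that differ only in an ending like _2 or _b are one class to them, and where a whole thing is asked for, a point or a joint stands for the part that bears it (a point fixed in the world has none). Each returns a list of dicts, best first, with "conf" (0 to 1); they miss things now and then, are a little off and sometimes report something else, mostly with a low value. They report only what shows in the picture. A call takes as long as a camera call.
- robot.search_frame(camera, thing): "at" ([column, row] in pixels, amid what is visible of it).
- robot.spot_point(camera, thing): "at" ([column, row] in pixels: a listed point, or the origin of a listed thing).
The state is a dict: "time": time; "q": joint angles; "joint_velocities": joint speeds; "joint_torque": joint torques, N m; "position": TCP position; "tool_rot": TCP orientation; "ft_force": force on the tool from outside, world axes, zero at the start; "moment": the same for the moment, N m; "grip_width": finger opening in m.
Only numpy, scipy, OpenCV 4.12 (cv2) and the standard library are available. Lean on these libraries where they do the work, as an engineer would, in place of code of your own. Each camera call takes 0.05 s, during which the arm holds its last target.

### The job

The rolling pin in the small laser engraver is finished: let the engraver's front flap right down, then take the pin by its barrel and bring it out through the opening between the two side covers. It is longer than the opening is wide, so it has to come out slantwise, one end first, without forcing it against the machine. Finish with the pin still gripped, held still and level about a hand's breadth (10 cm) above the machine's covers, with the flap left down; do not bump the laser head or disturb the things lying on the covers and the table.

Things in the scene. Friction and masses are not known exactly. Their poses are not given: they have to be found in the camera images.
- engraver: Grey sheet-metal laser engraver for round parts, fixed, 150 (x) x 330 (y) x 140 mm high. Origin at the centre of its underside, on the table; its x points from its front (with the flap, facing the robot) to its back, y to its left, z up; all engraver coordinates below are in this frame, in mm. Closed back wall 138 mm high at x = 67 to 75; gantry beam before it at x = 51 to 65, 101 to 119 mm up.
- opening (a point): Middle of the opening in the engraver's top, at engraver (0, 0, 140). The two side covers (undersides 134, tops 140 mm up) leave it 184 mm wide (y = -92 to 92) and open above from the front to the back wall. The doorway behind the flap, between front panels 6 mm thick, is just as wide and runs from the bed up.
- cradle (a point): Point on the engraver's bed below the pin, at engraver (-25, 0, 55). Under the covers the inside is 314 mm wide (y = -157 to 157) and free of parts for x below 10. The pin rests on two pairs of small wheels at y = -47 and 47 (each 22 mm wide with axle, tops 79 mm up), only a 2 mm plate between them; a motor block (83 mm up, x from 11 to 35) stands behind the right-hand pair.
- pin_center (a point): Centre of the rolling pin: pale turned wood with burnt rings, 150 g (may differ by a third), 225 mm long along its own y; barrel 40 mm thick, 136 mm long, handles up to 17 mm thick, 44 mm long. It starts with its axis 92 mm above the table, along the engraver's y at x = -25, about centred in the opening, each end some 20 mm under a cover. It may be spun about its axis.
- pin_end_a (a point): Tip of the pin's handle at its own +y, on the axis.
- pin_end_b (a point): Tip of the pin's handle at its own -y, on the axis.
- rolling_pin: The rolling pin itself; origin and axes as at pin_center.
- flap (a joint): Angle of the front flap (rad): 0 upright and shut, 1.54 right down, standing out level towards the robot. Hinged at its lower edge (engraver x = -72, z = 58, along y); panel 178 wide, 80 high, 5 mm thick. No latch, light friction (under 1 N at the pull); once it leans out more than 0.4 rad it sinks the rest of the way by itself within 3 s, on a damper.
- flap_pull (a point): Middle of the wire pull on the flap's top edge: a round 8 mm bar along the engraver's y, 70 mm long, 100 mm from the hinge, standing up in the plane of the flap (top 162 mm above the table when shut), 16 mm of open loop below it. It can be pinched from above or pushed outward from behind.
- laser_head: Black laser head on the gantry beam, 34 mm wide, from x = +22 mm back, 80 to 132 mm up, at the engraver's y = +68 mm; delicate. Its origin is at engraver (45, 68, 92) mm.
- spatula: Small wooden spatula, 120 x 26 x 6 mm, lying on the right-hand (-y) cover; origin under its centre.
- key_fob: Small wooden key fob, 20 x 50 x 8 mm, lying on the left-hand (+y) cover; origin under its centre.
- mug: Dotted white mug, 92 x 127 x 93 mm, standing to the left; origin under its centre.
- jar: Turned wooden jar, 47 mm wide, 73 mm high, standing to the left; origin under its centre.
- sanding_block: Cork sanding block, 39 x 65 x 28 mm, lying at the front left; origin under its centre.

How it is judged:
On the way, in this order (a step that is already met when the one before it is completed fails the run):
1. the flap is right down while the pin still lies on its wheels (value of joint flap above 1.4 rad and z of pin_center in the frame of engraver below 0.1 m), for 0.1 s.
2. the pin is out, both its ends above the covers, in the fingers (height (world z) of each of pin_end_a, pin_end_b above 0.155 m and contact force between rolling_pin and the fingers above 0.5 N), for 0.1 s.
At the end, for the whole second after the job is handed in: Pin gripped, touching no part of the engraver; both ends at least 60 mm above the covers' tops, its centre at most 200 mm above them and within 350 mm of the engraver's middle seen from above; within 12 degrees of level, still (under 30 mm/s); flap down (over 1.4 rad) (height (world z) of each of pin_end_a, pin_end_b above 0.2 m and height (world z) of pin_center below 0.34 m and angle between pin_center's own y axis and vertical between 1.36 and 1.78 rad and contact force between rolling_pin and the fingers above 0.5 N and contact force between rolling_pin and engraver below 0.05 N and linear speed of rolling_pin below 0.03 m/s and horizontal distance between pin_center and engraver below 0.35 m and value of joint flap above 1.4 rad); the arm keeps its last pose, push and grip.
It fails at once if the pin is forced against the machine (over 30 N) (contact force between rolling_pin and engraver above 30 N).
It fails at once if the laser head is bumped (over 2 N) (contact force between laser_head and anything else above 2 N).
It fails at once if a thing lying on the covers or the table is moved by more than 30 mm (distance of any of spatula, key_fob, mug, jar, sanding_block from where it was at the start of the episode above 0.03 m).
It also fails if it takes over 48 s, if anything falls off the work surface, if the arm or the gripper's body presses on something with over 40 N, if the wrist force passes 120 N, or if a joint passes its speed limit or range.

## Working session

There is one attempt and no reset: what is moved stays moved. The work goes in short steps, Python scripts to look and compute and a tool call to move; the robot and the scene stay as the last step left them, time stands still between calls to the robot, and variables do not carry over. Pictures are saved under pics/ and viewed, and the job is handed in when it is done.

Besides the shell and the picture viewer there is one more tool, called after "Emit:" by a JSON object that holds its "fn" and its "kwargs", one argument or row to a line. move_arm: Moves the arm, as the interface text tells. Its arguments: {"type":"object","properties":{"rows":{"type":"array","items":{"type":"number"}},"grip_force":{"type":"number"}},"required":["rows"]}

```bash
ls; mkdir -p pics
python3 - <<'E'
from rig import robot
import cv2,numpy as np
print(robot.get_obs())
for n in ["scene","top"]:
    c=robot.camera(n); cv2.imwrite(f"pics/{n}0.png",c["color"][:,:,::-1])
    np.savez(f"{n}0.npz",**c)
    print(n,c["camera_matrix"],c["R"],c["t"])
    for th in ["engraver","opening","pin_center","pin_end_a","flap_pull","laser_head","spatula","key_fob","mug","jar","sanding_block"]:
        print(th,[(np.round(d["at"],1).tolist(),round(d["conf"],2)) for d in robot.spot_point(n,th)[:3]])
E
```

```text
pics
{'time': 0.0, 'q': array([-1.50351710e+00,  5.28469931e-01,  1.43391333e+00, -1.59567160e-05,
        1.18138846e+00, -1.78517909e-01]), 'joint_velocities': array([ 0.00088671, -0.00154969, -0.00212466,  0.00073626, -0.00141488,
       -0.00017179]), 'joint_torque': array([-1.01328260e-03, -4.40042853e+01, -1.76590759e+01,  6.35246979e-02,
        5.82490792e-02, -1.52723255e-04]), 'position': array([ 0.15203904, -0.60539836,  0.19196589]), 'tool_rot': array([ 9.92456510e-01,  1.22592367e-01,  5.32014874e-05, -1.08825757e-03]), 'ft_force': array([-0.22355945,  0.47289339, -0.44757279]), 'moment': array([ 0.00761284, -0.01868496, -0.0055243 ]), 'grip_width': 0.08679360570438738}
scene [[494.92910909   0.         323.90742074]
 [  0.         494.92910909 239.85106971]
 [  0.           0.           1.        ]] [[-0.74871243 -0.66244439  0.02443628]
 [-0.32468561  0.33433128 -0.8847609 ]
 [ 0.57793508 -0.67036559 -0.46540414]] [0.43675078 0.20656116 1.24578207]
engraver [([362.0, 249.1], 0.83)]
opening [([363.6, 204.8], 0.95)]
pin_center [([371.5, 224.5], 0.7)]
pin_end_a []
flap_pu
[... 259 characters left out ...]
616.8064886    0.         310.50068356]
 [  0.         616.8064886  236.57754881]
 [  0.           0.           1.        ]] [[ 0.00692191 -0.99981576  0.01790323]
 [-0.98830096 -0.00956785 -0.15221584]
 [ 0.15235909 -0.01664016 -0.98818511]] [0.11324094 0.50135146 1.7165166 ]
engraver [([151.5, 249.8], 0.62), ([380.2, 236.9], 0.61)]
opening [([388.2, 233.8], 0.78)]
pin_center [([387.5, 242.6], 0.63)]
pin_end_a [([349.7, 246.0], 0.6), ([427.6, 244.1], 0.55)]
flap_pull [([392.0, 259.1], 0.56), ([383.9, 244.9], 0.21)]
laser_head [([360.8, 221.6], 0.73)]
spatula []
key_fob [([337.8, 242.3], 0.64), ([389.0, 232.3], 0.36)]
mug [([151.0, 244.0], 0.63)]
jar [([264.1, 234.7], 0.79)]
sanding_block []
```

View pics/scene0.png

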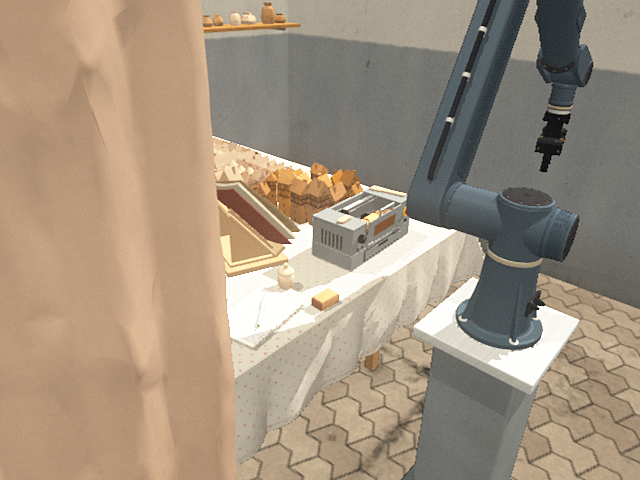

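View pics/top0.png

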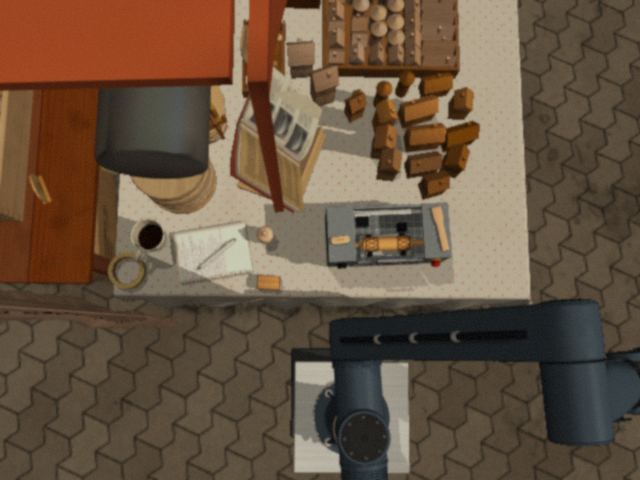

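```bash
cat > h.py <<'E'
import numpy as np,cv2
def back(c,px,z=None,Z=None):
    """pixel -> world with depth z along axis, or with plane world height Z"""
    K=c["camera_matrix"];R=c["R"];t=c["t"]
    r=np.linalg.inv(K)@np.array([px[0],px[1],1.0]); C=-R.T@t; d=R.T@r
    if Z is not None: return C+d*(Z-C[2])/d[2]
    return C+d*z
def cloud(c,s=1):
    K=c["camera_matrix"];z=c["z_map"]
    v,u=np.mgrid[0:480,0:640]
    P=np.stack([(u-K[0,2])/K[0,0]*z,(v-K[1,2])/K[1,1]*z,z],-1)
    W=(P-c["t"])@c["R"]
    W[z==0]=np.nan
    return W
E
python3 - <<'E'
from h import *
s=np.load("scene0.npz");t=np.load("top0.npz")
for n,a,Z in [("opening",(363.6,204.8),.14),("pull",(385.5,208.1),.158),("pin",(371.5,224.5),.092),("spat",(386.7,193.2),.14),("fob",(345.3,218.8),.14),("head",(339.7,223.7),.092)]: print("scene",n,back(s,a,Z=Z).round(4))
for n,a,Z in [("opening",(388.2,233.8),.14),("pull",(392,259.1),.158),("pin",(387.5,242.6),.092),("head",(360.8,221.6),.092),("fob",(337.8,242.3),.14),("ea",(349.7,246),.092),("eb",(427.6,244.1),.092)]: print("top",n,back(t,a,Z=Z).round(4))
W=cloud(t)
for v in range(205,290,3): print(v,' '.join(f"{1000*x:4.0f}" for x in W[v,325:460:6,2]))
im=t["color"][190:300,300:480,::-1]; cv2.imwrite("pics/topz.png",cv2.resize(im,None,fx=4.4,fy=4.4,interpolation=cv2.INTER_CUBIC))
im=s["color"][150:290,290:470,::-1]; cv2.imwrite("pics/scz.png",cv2.resize(im,None,fx=4,fy=4,interpolation=cv2.INTER_CUBIC))
E
```

```text
scene opening [ 0.4999 -0.0853  0.14  ]
scene pull [ 0.4144 -0.0783  0.158 ]
scene pin [ 0.4558 -0.0723  0.092 ]
scene spat [ 0.5034 -0.2138  0.14  ]
scene fob [0.4762 0.0327 0.14  ]
scene head [ 0.5291 -0.0083  0.092 ]
top opening [ 0.4941 -0.0893  0.14  ]
top pull [ 0.4238 -0.0959  0.158 ]
top pin [ 0.4772 -0.094   0.092 ]
top head [ 0.5353 -0.0207  0.092 ]
top fob [0.4698 0.046  0.14  ]
top ea [0.4668 0.0103 0.092 ]
top eb [ 0.4741 -0.2048  0.092 ]
205   -0   -6    3   -1   -3   -4   -2   -1    5  136  138  135  139  141  140  143  141  142  141  141  138   -3   -2
208   -5  138  138  137  141  139  137  133  138  137  118  124  126  126  118  110  138  133  145  142  137   -3   -4
211   -1  135  132  133  136  118  127  120  117  120  117  115  121  110  119  115  114  134  146  153  140   -1    8
214   52  136  142  142  146  127  131  130  120  113  120  121  113  112  113  102   58  144  146  148  143   -8   -2
217   56  140  138  139  137  119  nan  130   55   59   53   55   54   56   57   55   61  140  138  154  142   -2    3
220   45  148  143  140  141  117  135  132   56 
[... 2106 characters left out ...]
   -0   -3   -7    6    2    2   -4   -0   10   -4   -5    2   -1    2   -1   -4    0   -3   10   -4   11
277    7   -0    1   -3    2   -2    1   -4    0    3    0   -6   -3    4   -2   -2    2    1    5    3   -1    2    2
280    7    7    4    1    2   -2    5    2   -1   -1    0    1   11   -3   -2    5    7   -5   -3   -1    1   -0   -3
283    5    2   -5   -1   -0   -0   -7    5   -4   -0    5    6   -5    1    2    8    2    3    1   -4    1    1   -2
286   -3    2   -3   12   -6    2    7   -6   -3   -1   -1   -7    5    1   -7   -3    6    3   -3   -6    3   -4   -3
289   -5   -0    3    3    6   -4   -1   13  -10    2   -0   -0    5    7    1   -7    8  -10    4   -8   -4    2    2
```

View pics/topz.png

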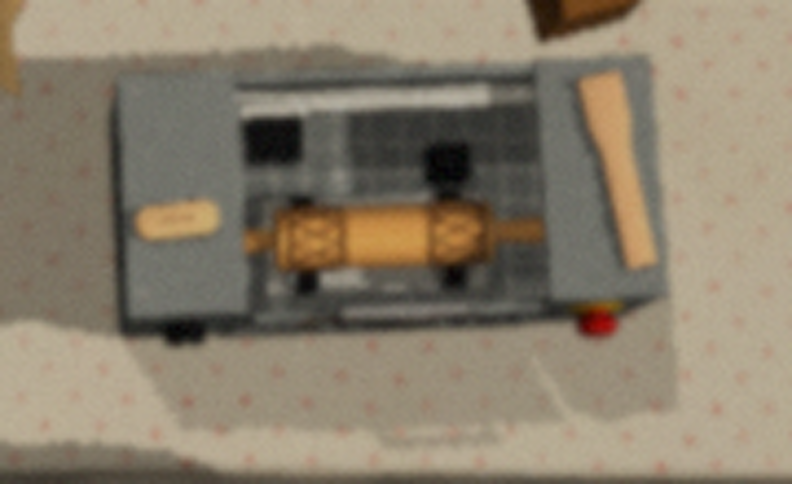

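View pics/scz.png

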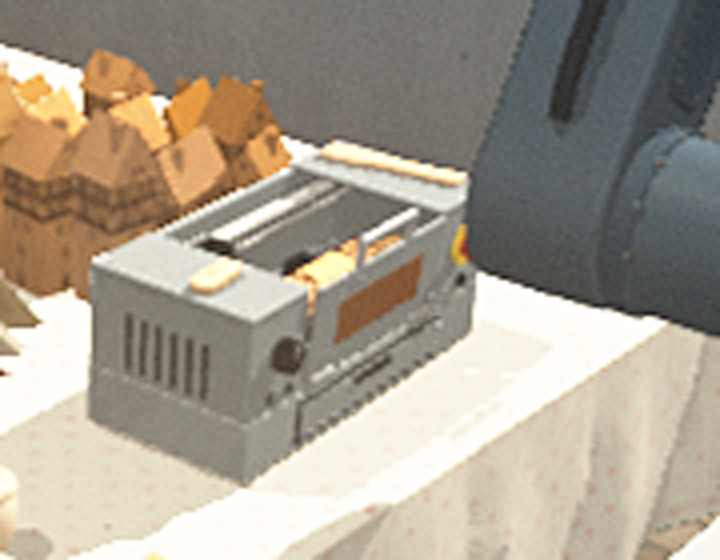

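Run:
```python
from h import *
s=np.load("scene0.npz");t=np.load("top0.npz")
f=lambda x,y,Z:back(t,(300+x/4.4-.4,190+y/4.4-.4),Z=Z).round(4)
for n,p in dict(TL=(116,76),TR=(648,57),BR=(662,302),BL=(124,322),lin_t=(238,78),lin_b=(247,316),rin_t=(537,66),rin_b=(550,300)).items(): print(n,f(*p,.14))
print("pin axis", f(277,240,.092),f(490,233,.092),f(246,241,.092),f(543,230,.092))
print("spat",f(600,75,.146),f(643,265,.146),"fob",f(138,223,.148),f(220,215,.148))
g=lambda x,y,Z:back(s,(290+x/4-.4,150+y/4-.4),Z=Z).round(4)
for n,p in dict(frontLeft=(250,322),backLeft=(93,263),frontR=(468,200),pullL=(360,243),pullR=(418,210)).items(): print(n,g(*p,.14 if 'pull' not in n else .158))
W=cloud(t);m=(W[...,2]>.125)&(W[...,0]<.62)&(W[...,0]>.38)&(abs(W[...,1]+.09)<.2)
p=(W[m][:,:2]*1000).astype(np.float32);print(cv2.minAreaRect(p))
```

```text
TL [0.566 0.078 0.14 ]
TR [ 0.5814 -0.2497  0.14  ]
BR [ 0.4296 -0.2542  0.14  ]
BL [0.4145 0.0727 0.14  ]
lin_t [0.5656 0.0031 0.14  ]
lin_b [ 0.4188 -0.0018  0.14  ]
rin_t [ 0.575 -0.181  0.14 ]
rin_b [ 0.4302 -0.1859  0.14  ]
pin axis [ 0.4723 -0.0251  0.092 ] [ 0.478  -0.1589  0.092 ] [ 0.4715 -0.0057  0.092 ] [ 0.4802 -0.1923  0.092 ]
spat [ 0.5685 -0.2184  0.146 ] [ 0.4514 -0.2417  0.146 ] fob [0.4739 0.0647 0.148 ] [0.4793 0.0151 0.148 ]
frontLeft [0.4163 0.0762 0.14  ]
backLeft [0.5593 0.0812 0.14  ]
frontR [ 0.4272 -0.2147  0.14  ]
pullL [ 0.4174 -0.0527  0.158 ]
pullR [ 0.4216 -0.1337  0.158 ]
((496.5070495605469, -91.0946044921875), (159.88381958007812, 331.5231628417969), 2.2467494010925293)
```

Emit:
{"fn": "move_arm", "kwargs": {
  "rows": [10,40,10,0,0,0.1,0,24,43,0,0,0,0.11,0,25,43,0,0,0,0.11,0,25,43,0,0,0,0.11,0,25,43,0,0,0,0.11,0,25,43,0,0,0,0.11,0,25,43,0,0,0,0.11,0,25,43,0,0,0,0.11,0,25,43,0,0,0,0.11,0,25,43,0,0,0,0.11,0,25,43,0,0,0,0.11,0,20,40,10,0,0,0.11,0]
}}

```text
time: 2.4
position: [0.4314, -0.0938, 0.2125]
tool_rot: [0.711, 0.704, -0.0, -0.001]
ft_force: [-0.1, 0.2, -0.0]
grip_width: 0.0867
```

```bash
cat >> h.py <<'E'
from scipy.spatial.transform import Rotation as Ro
def wback(c,o,px,Z):
    """fisheye wrist pixel -> world at plane z=Z"""
    K=c["camera_matrix"];d=np.array([(px[0]-K[0,2])/K[0,0],(px[1]-K[1,2])/K[1,1]]);r=np.hypot(*d)
    ray=np.array([*(d/r*np.sin(r)),np.cos(r)]) if r>1e-9 else np.array([0,0,1.])
    T=c["tool_from_camera"];R=Ro.from_quat(o["tool_rot"]).as_matrix()
    C=R@T[:3,3]+o["position"];w=R@(T[:3,:3]@ray)
    return C+w*(Z-C[2])/w[2]
def wproj(c,o,X):
    K=c["camera_matrix"];T=c["tool_from_camera"];R=Ro.from_quat(o["tool_rot"]).as_matrix()
    p=T[:3,:3].T@(R.T@(np.array(X)-o["position"])-T[:3,3]);h=np.hypot(p[0],p[1]);a=np.arctan2(h,p[2])
    return K[0,0]*a*p[0]/h+K[0,2],K[1,1]*a*p[1]/h+K[1,2]
E
python3 - <<'E'
from rig import robot
from h import *
o=robot.get_obs();c=robot.camera("wrist");np.savez("w1.npz",pos=o["position"],rot=o["tool_rot"],**c)
cv2.imwrite("pics/w1.png",c["color"][:,:,::-1]);print(c["camera_matrix"],c["tool_from_camera"])
for th,Z in [("opening",.14),("pin_center",.092),("pin_end_a",.092),("flap_pull",.158),("laser_head",.092),("cradle",.055),("key_fob",.14),("spatula",.14)]:
    for d in robot.spot_point("wrist",th)[:3]: print(th,np.round(d["at"],1),round(d["conf"],2),wback(c,o,d["at"],Z).round(4))
E
```

```text
[[371.64829954   0.         320.27039959]
 [  0.         371.64829954 246.57597498]
 [  0.           0.           1.        ]] [[ 2.73558841e-04 -9.66420914e-01 -2.56964088e-01  7.04988539e-02]
 [ 9.99999961e-01  2.77204810e-04  2.20353921e-05 -7.52768849e-04]
 [ 4.99362175e-05 -2.56964084e-01  9.66420952e-01 -1.92064968e-01]
 [ 0.00000000e+00  0.00000000e+00  0.00000000e+00  1.00000000e+00]]
opening [408.5 240.5] 0.75 [ 0.4966 -0.0895  0.14  ]
pin_center [370.3 228.2] 0.98 [ 0.4738 -0.0903  0.092 ]
flap_pull [306.6 254.5] 0.78 [ 0.4211 -0.0944  0.158 ]
laser_head [449.9 142.9] 0.76 [ 0.5433 -0.0147  0.092 ]
cradle [380.3 208.5] 0.71 [ 0.4882 -0.0789  0.055 ]
key_fob [379.9  58.2] 0.74 [0.4742 0.0442 0.14  ]
```

View pics/w1.png

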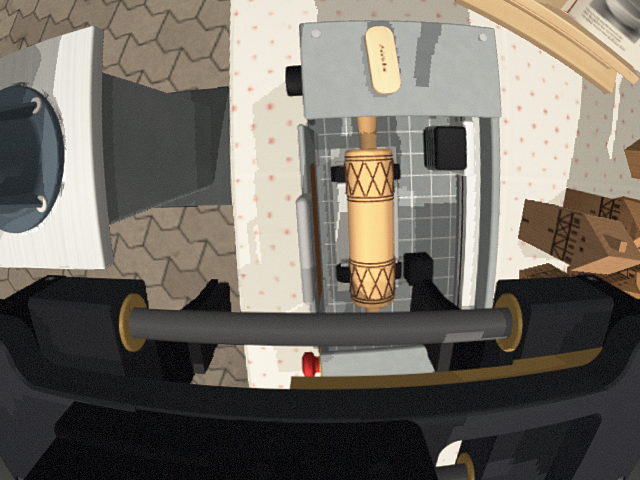

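Emit:
{"fn": "move_arm", "kwargs": {
  "rows": [13,1,0,0,0,0.025,1,13,1,0,0,0,0.025,1,0,0,0,0,0,0,1,0,0,0,0,0,0,1,0,0,0,0,0,0,1,0,0,-25,0,0,0,1,0,0,-25,0,0,0,1,0,0,-22,0,0,0,1,0,0,0,0,0,0,1]
}}

```text
time: 3.75
position: [0.4545, -0.0931, 0.1388]
tool_rot: [0.695, 0.719, -0.001, -0.003]
ft_force: [-0.0, 0.2, -0.2]
grip_width: 0.0227
```

Run:
```python
from rig import robot
from h import *
o=robot.get_obs();print(o["position"],o["ft_force"],o["grip_width"],o["q"]);c=robot.camera("wrist")
cv2.imwrite("pics/w2.png",c["color"][:,:,::-1])
```

```text
[ 0.4545432  -0.09307033  0.13877911] [-0.00310969  0.18921025 -0.16860423] 0.022724823021185076 [-4.43472546e-01  4.01443434e-01  1.87830776e+00 -1.27324483e-04
  8.68659198e-01 -4.78363323e-01]
```

View pics/w2.png

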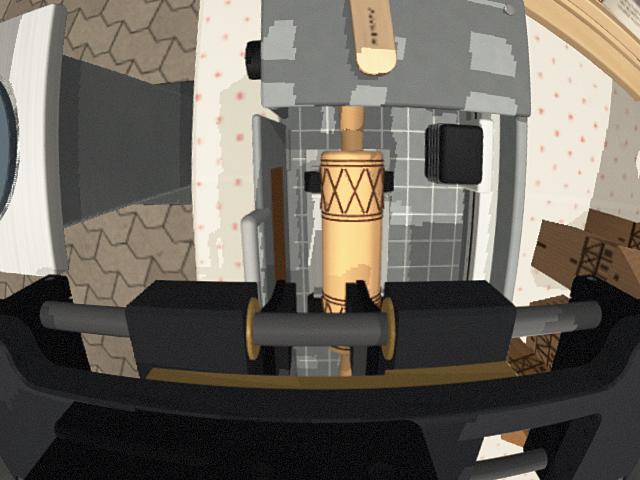

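Emit:
{"fn": "move_arm", "kwargs": {
  "rows": [0,0,0,0,0,0,1,0,0,0,0,0,0,1,-8,0,0,0,0,0,1,-8,0,0,0,0,0,1,-8,0,0,0,0,0,1,-8,0,-1,0,0,0,1,-8,0,-1,0,0,0,1,-8,0,-1,0,0,0,1,-8,0,-1,0,0,0,1,-8,0,-1,0,0,0,1,0,0,0,0,0,0,1,0,0,0,0,0,0,1]
}}

```text
time: 5.0
position: [0.3932, -0.0944, 0.136]
tool_rot: [0.695, 0.719, 0.0, 0.0]
ft_force: [0.9, -0.1, 0.8]
grip_width: 0.0002
```

Run:
```python
from rig import robot
from h import *
o=robot.get_obs();print(o["position"],o["ft_force"],o["grip_width"],o["q"]);c=robot.camera("wrist")
cv2.imwrite("pics/w3.png",c["color"][:,:,::-1])
```

```text
[ 0.39320978 -0.09435588  0.13598923] [ 0.86034459 -0.05564447  0.78986522] 0.0002410560070481143 [-5.13626342e-01  3.35613063e-01  2.02410192e+00  7.73768781e-05
  7.81445353e-01 -5.48310946e-01]
```

View pics/w3.png

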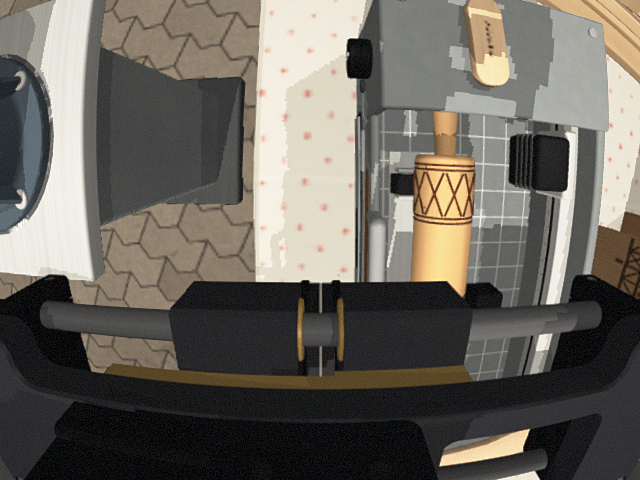

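Run:
```python
from rig import robot
from h import *
o=robot.get_obs();c=robot.camera("wrist")
im=c["color"][:,:,::-1].copy()
psi=.04;Rm=np.array([[np.cos(psi),-np.sin(psi)],[np.sin(psi),np.cos(psi)]])
for a in [0,.2,.4,.6]:
  for y in [35]:
    e=np.array([-72-100*np.sin(a),y]);w=Rm@e/1000+[.498,-.0895]
    print(a,w,np.round(wproj(c,o,[*w,.058+.1*np.cos(a)]),0))
print("tcp",wproj(c,o,o["position"]),"+-15x",wproj(c,o,o["position"]+[-.015,0,.0]))
cv2.imwrite("pics/w3z.png",cv2.resize(im[90:300,250:450],None,fx=2.8,fy=2.8,interpolation=cv2.INTER_CUBIC))
s=robot.camera("scene");cv2.imwrite("pics/s3z.png",cv2.resize(s["color"][150:290,290:470,::-1],None,fx=4,fy=4,interpolation=cv2.INTER_CUBIC))
```

```text
0 [ 0.42465797 -0.05740723] [390. 225.]
0.2 [ 0.40480692 -0.05820169] [348. 224.]
0.4 [ 0.38574728 -0.05896449] [308. 222.]
0.6 [ 0.36823888 -0.0596652 ] [275. 218.]
tcp (np.float64(321.58242027189), np.float64(280.7900881332868)) +-15x (np.float64(294.334506155948), np.float64(279.84468825130756))
```

View pics/w3z.png

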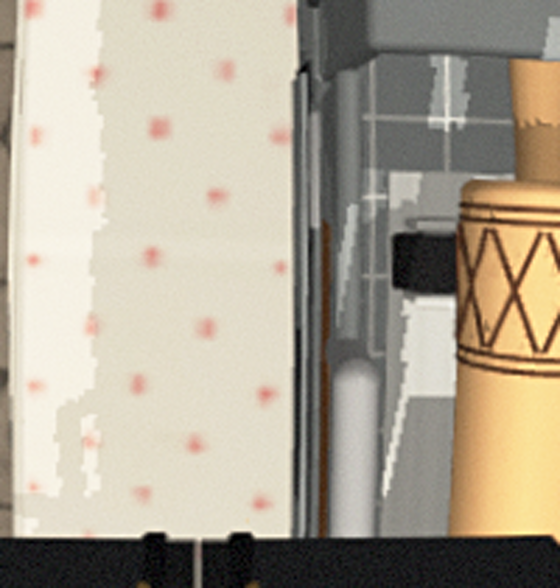

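View pics/s3z.png

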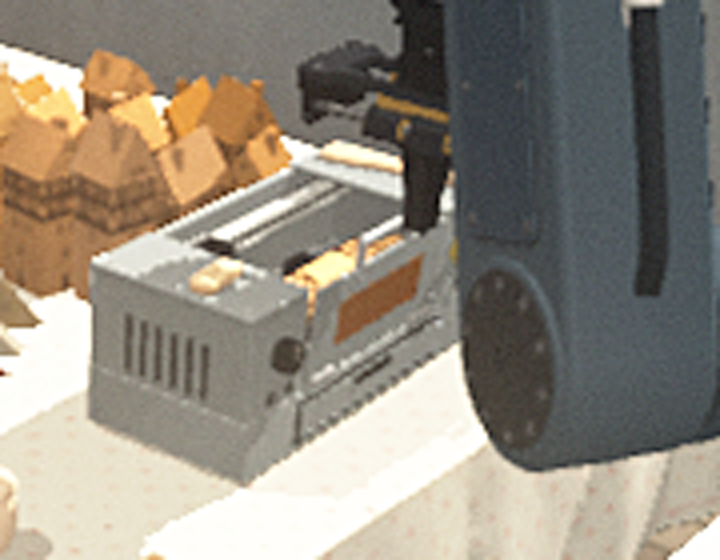

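Emit:
{"fn": "move_arm", "kwargs": {
  "rows": [0,0,20,0,0,0,1,0,0,25,0,0,0,1,22,0,0,0,0,0,1,22,1,0,0,0,0,1,21,1,0,0,0,0,1,0,0,-20,0,0,0,1,0,0,-20,0,0,0,1,0,0,-5,0,0,0,1,0,0,0,0,0,0,1]
}}

```text
time: 6.05
position: [0.4577, -0.0919, 0.1353]
tool_rot: [0.695, 0.719, -0.0, -0.001]
ft_force: [-1.0, 1.2, -0.3]
grip_width: 0.0004
```

```bash
cat > look.py <<'E'
import sys
from rig import robot
from h import *
n=sys.argv[1]
o=robot.get_obs();print(o["time"],o["position"].round(4),o["ft_force"].round(2),o["grip_width"].round(4),o["q"].round(3));c=robot.camera("wrist")
s=robot.camera("scene")
a=cv2.resize(c["color"][:,:,::-1],(400,300),interpolation=cv2.INTER_AREA)
b=cv2.resize(s["color"][130:280,270:470,::-1],(400,300),interpolation=cv2.INTER_CUBIC)
cv2.imwrite(f"pics/{n}.png",np.hstack([a,b]))
np.savez(n+"_w.npz",pos=o["position"],rot=o["tool_rot"],**c);np.savez(n+"_s.npz",**s)
E
python3 look.py l1
```

```text
Traceback (most recent call last):
  File "look.py", line 5, in <module>
    o=robot.get_obs();print(o["time"],o["position"].round(4),o["ft_force"].round(2),o["grip_width"].round(4),o["q"].round(3));c=robot.camera("wrist")
                                                                                    ^^^^^^^^^^^^^^^^^^^^^
AttributeError: 'float' object has no attribute 'round'
```

```bash
sed -i 's/o\["grip_width"\].round(4)/round(float(o["grip_width"]),4)/' look.py; python3 look.py l1
```

```text
6.05 [ 0.4577 -0.0919  0.1353] [-0.99  1.15 -0.33] 0.0004 [-0.438  0.409  1.879  0.     0.856 -0.473]
```

View pics/l1.png

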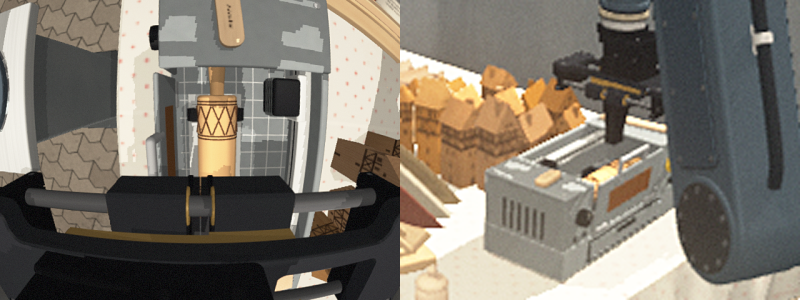

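Emit:
{"fn": "move_arm", "kwargs": {
  "rows": [-8,0,0,0,0,0,1,-8,0,0,0,0,0,1,-8,0,0,0,0,0,1,-8,0,0,0,0,0,1,-8,0,0,0,0,0,1]
}}

```text
time: 6.65
position: [0.4172, -0.0922, 0.1361]
tool_rot: [0.695, 0.719, -0.0, 0.0]
ft_force: [-0.5, -0.3, -0.0]
grip_width: 0.0007
```

```bash
python3 look.py l2
```

```text
6.65 [ 0.4172 -0.0922  0.1361] [-0.51 -0.35 -0.04] 0.0007 [-0.48   0.362  1.971 -0.     0.809 -0.515]
```

View pics/l2.png

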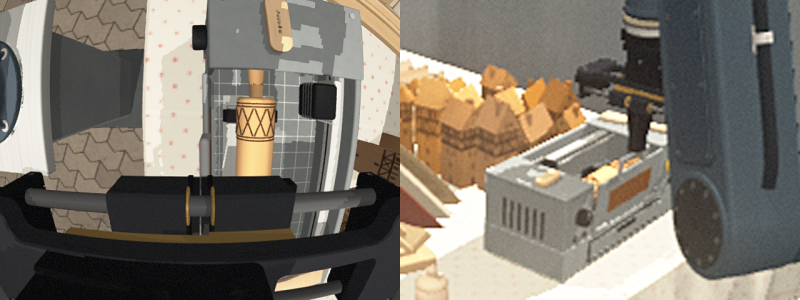

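Run:
```python
from h import *
c=dict(np.load("l2_w.npz"));s=dict(np.load("l2_s.npz"))
cv2.imwrite("pics/l2w.png",c["color"][:,:,::-1])
cv2.imwrite("pics/l2s.png",cv2.resize(s["color"][165:250,350:430,::-1],None,fx=7,fy=7,interpolation=cv2.INTER_CUBIC))
W=cloud(s)
for v in range(176,226,2):
    print(v,' '.join(f"{1000*W[v,u,0]:.0f}/{1000*W[v,u,2]:.0f}" for u in range(374,404,2)))
```

```text
176 446/257 437/260 435/259 430/260 426/259 424/258 422/257 408/263 401/265 397/265 386/270 382/270 375/272 369/273 204/385
178 444/252 438/254 433/254 428/254 421/257 419/255 410/259 405/259 401/259 395/260 387/263 382/264 376/265 371/266 205/379
180 442/247 443/244 431/249 423/252 419/252 412/253 407/254 397/258 391/259 390/257 385/258 382/258 384/253 384/250 202/377
182 1625/-547 442/238 431/242 426/244 419/245 422/240 402/251 398/251 391/253 385/255 384/253 381/252 384/247 386/242 202/372
184 1614/-556 1604/-556 1566/-537 1564/-542 1537/-531 409/243 404/243 398/245 391/247 382/250 381/248 373/252 370/251 363/253 203/367
186 563/145 558/145 559/141 1564/-558 1539/-548 429/223 425/223 420/223 389/242 386/242 382/241 387/235 1416/-518 360/249 201/363
188 550/147 543/148 543/145 538/146 532/146 430/216 421/219 420/217 406/224 397/227 399/222 1430/-537 1407/-528 1394/-525 199/360
190 553/138 544/140 537/142 532/143 524/145 424/213 424/211 415/214 408/216 401/217 400/216 1439/-560 1411/-546 1388/-537 200/354
192 541/139 533/141 531/139 521/143 523/138 426/205 418/208 410/211 405/212 40
[... 1263 characters left out ...]
2 470/109 423/144 421/142 421/139 420/136 423/130 421/128 423/122 426/116 426/112 425/109 426/104 427/100 434/90
216 462/112 463/108 422/138 418/138 419/133 422/127 420/125 423/119 423/115 428/107 423/107 429/99 426/97 427/93 nan/nan
218 457/109 420/136 419/134 421/128 419/127 420/122 422/116 421/114 425/106 423/105 430/95 428/92 427/89 432/80 437/72
220 420/133 419/130 420/126 418/124 423/116 422/113 419/112 427/102 424/100 427/94 427/90 427/85 432/77 431/74 434/67
222 417/128 422/121 419/120 422/114 418/113 423/105 424/101 425/96 427/91 427/86 428/81 429/77 431/70 433/64 436/58
224 419/120 420/116 422/111 425/104 423/102 426/96 425/93 424/90 424/86 426/80 430/73 428/70 430/64 434/56 436/50
```

View pics/l2w.png

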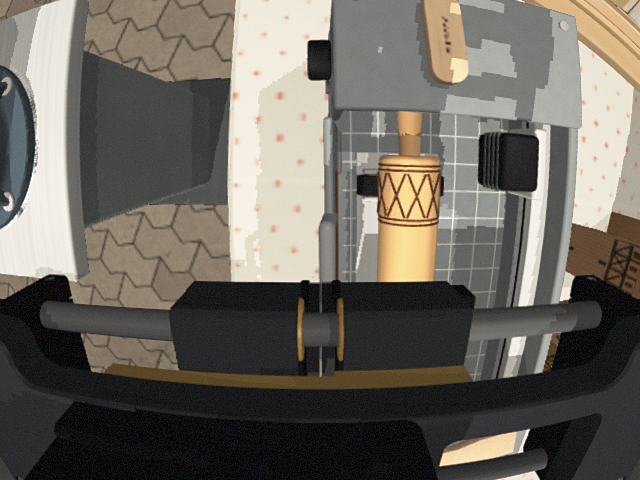

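View pics/l2s.png

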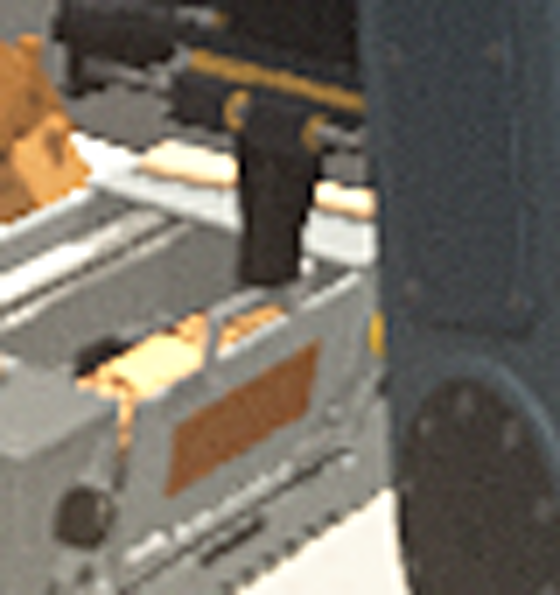

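Run:
```python
from h import *
for n in ["l1","l2"]:
    s=dict(np.load(n+"_s.npz"));w=dict(np.load(n+"_w.npz"));W=cloud(s)
    p=w["pos"];print(n,p)
    K=s["camera_matrix"]
    for dz in [0,.025,.05,.08]:
        q=s["R"]@(p+[0,0,dz])+s["t"];u=K@q/q[2];print("proj",dz,u[:2].round(1),"depth",q[2].round(3))
    u0=None
    q=s["R"]@p+s["t"];u=K@q/q[2]
    for v in range(int(u[1])-24,int(u[1])+6,2): print(v,' '.join(f"{1000*W[v,c,0]:.0f}/{1000*W[v,c,1]:.0f}/{1000*W[v,c,2]:.0f}" for c in range(int(u[0])-8,int(u[0])+10,3)), s["color"][v,int(u[0])])
c=w
from types import SimpleNamespace
o=dict(position=w["pos"],tool_rot=w["rot"])
for dz in [0,.01,.02,.03,.05]: print(dz,np.round(wproj(w,o,w["pos"]+[0,0,dz]),1))
```

```text
l1 [ 0.45767973 -0.09188963  0.13530986]
proj 0 [375.8 209.5] depth 1.509
proj 0.025 [376.4 202. ] depth 1.497
proj 0.05 [377.  194.3] depth 1.486
proj 0.08 [377.8 184.9] depth 1.472
185 1694/-1761/-593 1659/-1750/-580 464/-77/217 462/-89/215 447/-82/221 445/-96/218 [50 39 33]
187 789/-500/1 562/-200/149 464/-77/211 457/-82/212 446/-81/215 444/-94/212 [60 50 43]
189 568/-192/142 563/-202/141 467/-82/202 457/-83/205 442/-77/211 449/-103/202 [57 52 45]
191 559/-180/141 552/-188/141 465/-81/197 456/-83/199 448/-86/201 521/-212/143 [56 50 44]
193 556/-177/136 544/-177/140 466/-82/190 455/-83/193 448/-87/194 518/-208/138 [59 53 41]
195 570/-198/119 562/-203/120 467/-84/183 450/-76/190 451/-93/185 506/-191/140 [62 55 44]
197 556/-179/122 558/-199/115 466/-84/177 453/-80/181 454/-98/176 497/-179/139 [64 55 52]
199 561/-186/111 559/-201/107 462/-79/172 454/-83/174 451/-94/171 540/-244/99 [62 54 47]
201 557/-182/106 579/-230/84 579/-248/79 453/-83/168 552/-244/88 538/-242/93 [54 44 40]
203 571/-202/88 576/-227/79 574/-242/75 559/-239/80 550/-243/82 538/-244/85 [125 122 112]
205 575/-209/77 57
[... 1368 characters left out ...]
82 413/-83/167 417/-105/159 422/-129/150 [48 43 33]
207 555/-247/64 539/-241/71 415/-71/164 420/-95/154 508/-249/78 495/-247/83 [165 160 156]
209 485/-144/112 413/-52/164 529/-246/65 481/-189/99 424/-119/139 421/-130/137 [188 143  98]
211 473/-127/114 415/-56/155 468/-153/107 423/-101/138 421/-115/135 426/-139/125 [207 153  92]
213 424/-56/146 466/-134/107 421/-83/139 420/-98/134 422/-117/127 426/-141/118 [183 179 170]
215 424/-57/139 419/-64/139 421/-83/132 421/-101/126 423/-120/119 427/-144/110 [129 130 120]
217 419/-50/137 421/-69/130 421/-85/124 420/-100/120 426/-125/110 427/-145/102 [138 138 132]
0 [321.6 280.8]
0.01 [321.6 287.4]
0.02 [321.7 294.6]
0.03 [321.8 302.6]
0.05 [322.  321.3]
```

Run:
```python
from h import *
def wcloud(c):
    K=c["camera_matrix"];v,u=np.mgrid[0:480,0:640];dx=(u-K[0,2])/K[0,0];dy=(v-K[1,2])/K[1,1];r=np.hypot(dx,dy)+1e-9
    z=c["z_map"];t=np.tan(r)/r*z;P=np.stack([dx*t,dy*t,z],-1);P[z==0]=np.nan
    T=c["tool_from_camera"];Pt=P@T[:3,:3].T+T[:3,3]
    return Pt, Pt@Ro.from_quat(c["rot"]).as_matrix().T+c["pos"]
for n in ["w1","l1_w","l2_w"]:
    c=dict(np.load(n+".npz"));Pt,W=wcloud(c)
    for px in [(340,60),(450,40),(370,200),(250,200),(410,200)]: print(n,px,W[px[1],px[0]].round(4))
    if n=="w1":
        m=W
        for v in range(255,345,8): print(v,' '.join(f"{Pt[v,u,0]*1000:.0f}/{Pt[v,u,1]*1000:.0f}/{Pt[v,u,2]*1000:.0f}" for u in [180,195,205,215,222,410,418,426,435,450]))
    else:
        for v in range(270,345,5): print(v,' '.join(f"{Pt[v,u,0]*1000:.0f}/{Pt[v,u,1]*1000:.0f}/{Pt[v,u,2]*1000:.0f}" for u in [290,304,310,316,320,326,332,338,350]))
```

```text
w1 (340, 60) [0.4458 0.0419 0.1407]
w1 (450, 40) [0.5272 0.0625 0.1414]
w1 (370, 200) [ 0.4704 -0.0629  0.1127]
w1 (250, 200) [ 0.3527 -0.0765  0.0004]
w1 (410, 200) [ 0.5172 -0.0704  0.0554]
255 -275/-490/993 -274/-432/991 -275/-397/994 -272/-357/985 -275/-336/997 -28/86/147 -27/93/143 -27/101/143 -31/115/158 -31/132/158
263 -304/-493/993 -304/-436/993 -303/-398/990 -302/-361/988 -301/-336/989 -31/82/129 -31/90/130 -31/98/129 -40/116/158 -40/132/157
271 -335/-497/995 -335/-441/999 -332/-401/991 -332/-364/992 -333/-340/995 -38/83/129 -39/91/130 -38/98/129 -48/117/157 -48/133/156
279 -364/-501/994 -362/-441/989 -363/-405/994 12/-51/-31 -360/-341/991 -47/84/131 -46/91/128 12/49/-31 -57/118/158 -57/135/157
287 -395/-505/994 -392/-445/991 11/-53/-40 10/-49/-36 10/-45/-38 -65/91/156 10/44/-37 11/47/-38 12/51/-42 -66/135/157
295 -427/-510/996 -424/-449/993 12/-49/-51 10/-46/-47 nan/nan/nan -74/92/157 9/43/-43 11/45/-48 12/48/-52 -75/136/157
303 -455/-510/987 12/-51/-60 10/-49/-54 10/-44/-55 6/-44/-45 -1/43/-29 5/43/-43 10/43/-54 10/47/-55 12/52/-60
311 33/-35/-114 34/-31/-114 34/-28/-113 7
[... 3102 characters left out ...]
112 38/6/-119
310 38/-7/-122 31/-5/-107 11/-5/-62 11/-2/-62 7/-1/-53 10/2/-60 10/4/-60 34/3/-111 38/5/-122
315 38/-7/-123 34/-4/-114 34/-3/-115 34/-2/-115 33/-1/-114 34/1/-114 34/2/-115 34/3/-114 38/5/-124
320 37/-7/-124 33/-4/-115 33/-3/-116 33/-2/-116 33/-1/-115 33/1/-116 33/2/-116 33/3/-116 36/5/-123
325 36/-7/-124 32/-4/-117 32/-3/-116 32/-2/-117 32/-1/-117 32/1/-117 32/2/-116 32/3/-116 36/5/-124
330 35/-7/-124 31/-4/-116 31/-3/-117 31/-2/-117 32/-1/-118 31/1/-117 31/2/-117 31/3/-118 34/6/-123
335 33/-7/-123 30/-4/-118 30/-3/-118 30/-2/-117 30/-1/-118 30/1/-118 30/2/-117 30/3/-118 33/5/-123
340 32/-7/-124 28/-4/-117 28/-3/-117 29/-2/-117 29/-1/-117 29/1/-117 29/2/-118 28/3/-117 32/6/-124
```

Emit:
{"fn": "move_arm", "kwargs": {
  "rows": [0,0,15,0,0,0,1,18,0,0,0,0,0,1,18,0,0,0,0,0,1,0,0,-20,0,0,0,1,0,0,-19,0,0,0,1,0,0,0,0,0,0,1,-8,0,0,0,0,0,1,-8,0,0,0,0,0,1,-8,0,0,0,0,0,1,-8,0,0,0,0,0,1]
}}

```text
time: 7.75
position: [0.4218, -0.0924, 0.1126]
tool_rot: [0.695, 0.719, 0.0, 0.001]
ft_force: [0.5, -0.2, -0.4]
grip_width: 0.0004
```

```bash
python3 look.py l3
```

```text
7.75 [ 0.4218 -0.0924  0.1126] [ 0.48 -0.2  -0.38] 0.0004 [-0.476  0.412  1.986  0.     0.742 -0.511]
```

View pics/l3.png

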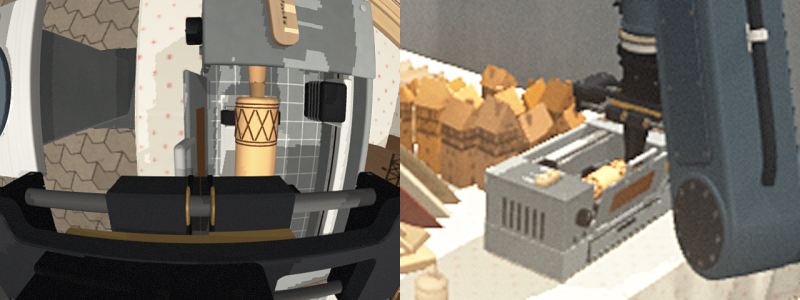

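Emit:
{"fn": "move_arm", "kwargs": {
  "rows": [-8,0,0,0,0,0,1,-8,0,0,0,0,0,1,-8,0,0,0,0,0,1,-8,0,0,0,0,0,1,-6,0,0,0,0,0,1,0,0,0,0,0,0,1,0,0,20,0,0,0,1,0,0,25,0,0,0,1,15,0,25,0,0,0,0.3,25,0,20,0,0,0,0.3,25,0,20,0,0,0,0.3,25,0,0,0,0,0,0.3]
}}

```text
time: 9.05
position: [0.4771, -0.093, 0.2249]
tool_rot: [0.695, 0.719, 0.001, 0.003]
ft_force: [0.6, -1.7, -0.9]
grip_width: 0.0248
```

```bash
python3 look.py l4
```

```text
9.05 [ 0.4771 -0.093   0.2249] [ 0.59 -1.72 -0.94] 0.0248 [-0.423  0.295  1.737  0.     1.102 -0.458]
```

View pics/l4.png

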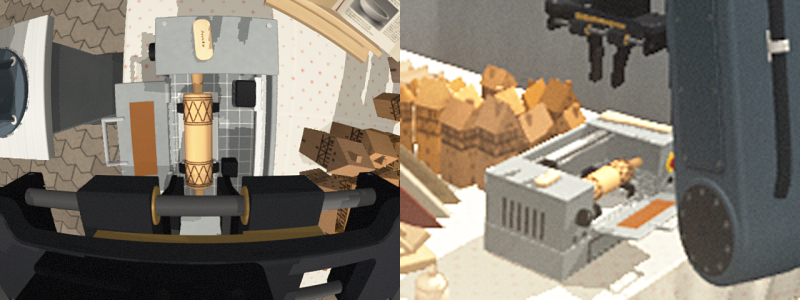

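```bash
cat >> h.py <<'E'
def wcloud(c):
    K=c["camera_matrix"];v,u=np.mgrid[0:480,0:640];dx=(u-K[0,2])/K[0,0];dy=(v-K[1,2])/K[1,1];r=np.hypot(dx,dy)+1e-9
    z=c["z_map"];t=np.tan(r)/r*z;P=np.stack([dx*t,dy*t,z],-1);P[z==0]=np.nan
    T=c["tool_from_camera"];Pt=P@T[:3,:3].T+T[:3,3]
    return Pt, Pt@Ro.from_quat(c["rot"]).as_matrix().T+c["pos"]
E
python3 - <<'E'
from rig import robot
from h import *
o=robot.get_obs();c=robot.camera("wrist");c["pos"]=o["position"];c["rot"]=o["tool_rot"]
print(o["time"],o["position"],o["grip_width"],abs(o["joint_velocities"]).max())
cv2.imwrite("pics/w5.png",c["color"][:,:,::-1]);np.savez("w5.npz",**c)
Pt,W=wcloud(c)
X,Y,Z=W[...,0],W[...,1],W[...,2]
m=(Z>.088)&(Z<.125)&(X>.44)&(X<.505)&(Y>-.22)&(Y<.03)&(Pt[...,2]>0)
for y in np.arange(-.2,.02,.01):
    k=m&(abs(Y-y)<.005)
    if k.sum()>5: print(round(y,3),k.sum(),"x",np.percentile(X[k],[2,50,98]).round(4),"zmax",np.percentile(Z[k],90).round(4))
k=(Z>.02)&(Z<.1)&(X<.42)&(X>.3)&(Y>-.09)&(Y<.0)
print("flap x/z",[(round(x,3),np.median(Z[k&(abs(X-x)<.004)]).round(4)) for x in np.arange(.32,.42,.012)])
# cover edge
for name,Zl in [("cov",.14)]:
    k=(abs(Z-.14)<.006)&(X>.44)&(X<.55)&(Y>-.02)&(Y<.02)
    print("left inner edge y",np.percentile(Y[k],1),"; x=.45:",np.percentile(Y[k&(X<.46)],2),"x=.54",np.percentile(Y[k&(X>.53)],2))
for n,Zq in [("pin_center",.092),("pin_end_a",.092),("opening",.14),("laser_head",.092)]:
    for d in robot.spot_point("wrist",n)[:2]: print(n,d["conf"],wback(c,o,d["at"],Zq).round(4))
E
```

```text
9.15 [ 0.47803775 -0.09308397  0.22297874] 0.03236918511428805 0.09844722047527606
-0.17 90 x [0.4719 0.4785 0.4853] zmax 0.0998
-0.16 79 x [0.4604 0.4766 0.4916] zmax 0.1109
-0.15 436 x [0.4576 0.477  0.4962] zmax 0.1122
-0.14 462 x [0.4579 0.4776 0.496 ] zmax 0.1122
-0.13 481 x [0.4574 0.4764 0.4952] zmax 0.1122
-0.12 492 x [0.4563 0.476  0.4958] zmax 0.1123
-0.11 491 x [0.4571 0.4757 0.4941] zmax 0.112
-0.1 502 x [0.457 0.475 0.493] zmax 0.1122
-0.09 504 x [0.4559 0.4743 0.4931] zmax 0.112
-0.08 522 x [0.455  0.4738 0.4924] zmax 0.112
-0.07 531 x [0.4551 0.4736 0.4922] zmax 0.112
-0.06 552 x [0.4542 0.4731 0.492 ] zmax 0.1124
-0.05 558 x [0.454  0.4728 0.4917] zmax 0.1122
-0.04 575 x [0.4528 0.4724 0.4911] zmax 0.1124
-0.03 582 x [0.4526 0.472  0.4912] zmax 0.1121
-0.02 295 x [0.4553 0.472  0.4888] zmax 0.1109
-0.01 202 x [0.4629 0.4704 0.4773] zmax 0.1
0.0 213 x [0.4619 0.4702 0.4777] zmax 0.1008
flap x/z [(np.float64(0.32), np.float64(0.0713)), (np.float64(0.332), np.float64(0.0723)), (np.float64(0.344), np.float64(0.0695)), (np.float64(0.356), np.float64(0.0687)), (np.float64(0.368), np.float64(0.0674)), (np.float64(0.38), np.float64(0.0662)), (np.float64(0.392), np.float64(0.0647)), (np.float64(0.404), np.float64(0.0633)), (np.float64(0.416), np.float64(0.0619))]
left inner edge y 0.0011157993364133544 ; x=.45: 0.0009675271611721375 x=.54 0.005118795136786513
pin_center 0.58 [ 0.4741 -0.0904  0.092 ]
opening 0.93 [ 0.4988 -0.0927  0.14  ]
opening 0.66 [0.4771 0.0457 0.14  ]
laser_head 0.91 [ 0.5415 -0.0194  0.092 ]
```

View pics/w5.png

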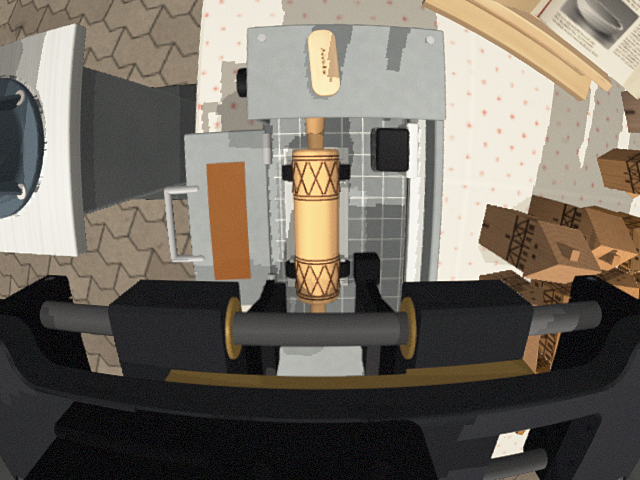

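Emit:
{"fn": "move_arm", "kwargs": {
  "rows": [-2,1,-20,0,0,0.009,0.3,-1.6,2,-25,0,0,0,0.3,0,0,-25,0,0,0,0.3,0,0,-25,0,0,0,0.3,0,0,-25,0,0,0,0.3,0,0,-20,0,0,0,0.3,0,0,-16,0,0,0,0.3,0,0,-10,0,0,0,0.3,0,0,-10,0,0,0,0.3,0,0,0,0,0,0,0.3],
  "grip_force": 35
}}

```text
time: 10.4
position: [0.4697, -0.089, 0.0452]
tool_rot: [0.691, 0.722, -0.0, -0.001]
ft_force: [0.1, 0.1, 0.3]
grip_width: 0.0612
```

```bash
python3 look.py l5
python3 - <<'E'
from h import *
cv2.imwrite("pics/l5w.png",np.load("l5_w.npz")["color"][:,:,::-1])
E
```

```text
10.4 [ 0.4697 -0.089   0.0452] [0.08 0.08 0.28] 0.0612 [-0.422  0.588  1.921 -0.     0.635 -0.465]
```

View pics/l5w.png

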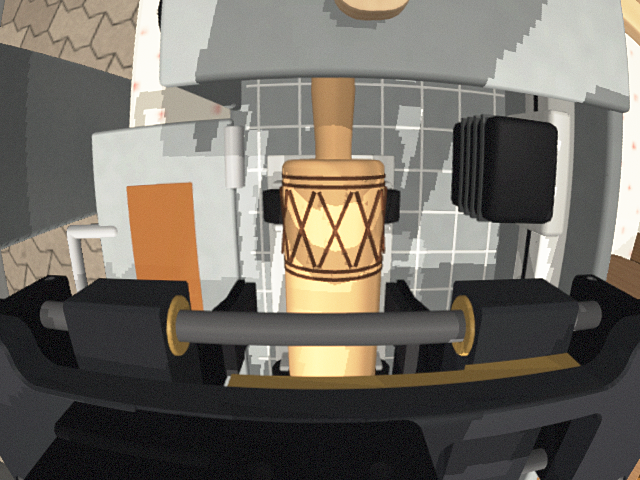

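View pics/l5.png

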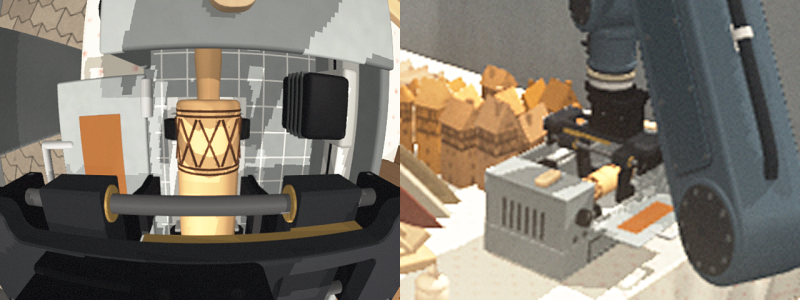

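Emit:
{"fn": "move_arm", "kwargs": {
  "rows": [2.5,0,0,0,0,0,0.3,2.5,0,1,0,0,0,0.3,0,0,0,0,0,0,1,0,0,0,0,0,0,1,0,0,0,0,0,0,1,0,0,0,0,0,0,1,0,0,0,0,0,0,1,0,0,0,0,0,0,1,0,0,0,0,0,0,1,0,0,0,0,0,0,1],
  "grip_force": 35
}}

```text
time: 11.5
position: [0.4751, -0.0891, 0.047]
tool_rot: [0.691, 0.723, -0.0, -0.0]
ft_force: [-1.6, -0.7, 3.6]
grip_width: 0.0391
```

```bash
python3 look.py l6
python3 - <<'E'
from h import *
c=dict(np.load("l6_w.npz"));Pt,W=wcloud(c);X,Y,Z=W[...,0],W[...,1],W[...,2]
k=(Z>.03)&(Z<.1)&(X<.42)&(X>.3)&(Y>-.09)&(Y<.0)
print("flap",[(round(x,3),np.median(Z[k&(abs(X-x)<.004)]).round(4)) for x in np.arange(.34,.42,.012)])
m=(Z>.085)&(Z<.14)&(X>.44)&(X<.505)&(Y>-.06)&(Y<-.0)&(Pt[...,2]>-30)
for y in np.arange(-.06,.0,.01):
    q=m&(abs(Y-y)<.005);print(round(y,3),np.median(X[q]).round(4),np.percentile(Z[q],90).round(4))
E
```

```text
11.5 [ 0.4751 -0.0891  0.047 ] [-1.59 -0.71  3.65] 0.0391 [-0.417  0.588  1.908 -0.     0.647 -0.461]
flap [(np.float64(0.34), np.float64(0.064)), (np.float64(0.352), np.float64(0.0631)), (np.float64(0.364), np.float64(0.0627)), (np.float64(0.376), np.float64(0.0625)), (np.float64(0.388), np.float64(0.0621)), (np.float64(0.4), np.float64(0.0618)), (np.float64(0.412), np.float64(0.0612))]
-0.06 0.4726 0.1123
-0.05 0.4724 0.1122
-0.04 0.4718 0.1122
-0.03 0.4715 0.1122
-0.02 0.4716 0.111
-0.01 0.4705 0.0999
```

View pics/l6.png

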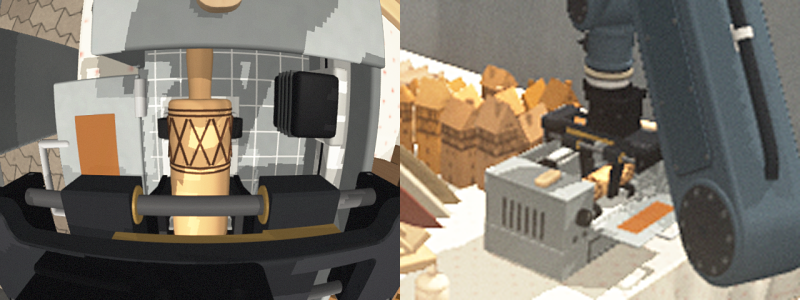

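Emit:
{"fn": "move_arm", "kwargs": {
  "rows": [0,0,5,0,0,0,1,0,0,5,0,0,0,1,0,0,5,0,0,0,1,0,0,0,0,0,0,1,0.3,-7,0,0,0,0,1,0.3,-8,0,0,0,0,1,0.3,-8,0,0,0,0,1,0.3,-7,0,0,0,0,1,0,0,0,0,0,0,1]
}}

```text
time: 12.5
position: [0.4771, -0.1206, 0.0619]
tool_rot: [0.692, 0.722, 0.0, 0.0]
ft_force: [-0.1, 0.9, -0.8]
grip_width: 0.0391
```

```bash
python3 look.py l7
python3 - <<'E'
from h import *
c=dict(np.load("l7_w.npz"));Pt,W=wcloud(c);X,Y,Z=W[...,0],W[...,1],W[...,2]
m=(Z>.085)&(Z<.16)&(X>.44)&(X<.505)&(Y>-.1)&(Y<.02)
for y in np.arange(-.09,.01,.01):
    q=m&(abs(Y-y)<.005)
    if q.sum()>5: print(round(y,3),np.median(X[q]).round(4),np.percentile(Z[q],90).round(4))
cv2.imwrite("pics/l7w.png",c["color"][:,:,::-1])
E
```

```text
12.5 [ 0.4771 -0.1206  0.0619] [-0.06  0.9  -0.84] 0.0391 [-0.475  0.566  1.879 -0.     0.696 -0.517]
-0.09 0.4749 0.1272
-0.08 0.4744 0.127
-0.07 0.4738 0.1271
-0.06 0.4736 0.1269
-0.05 0.4737 0.125
-0.04 0.4725 0.1147
-0.03 0.4721 0.1154
-0.02 0.4718 0.1154
-0.01 0.4716 0.1151
-0.0 0.5018 0.1377
```

View pics/l7w.png

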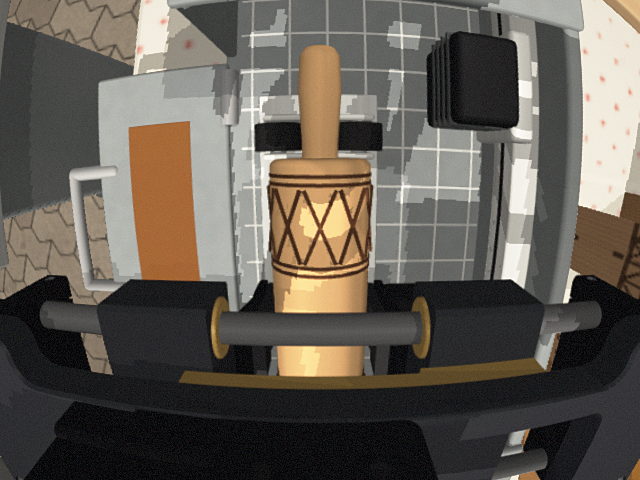

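Emit:
{"fn": "move_arm", "kwargs": {
  "rows": [-0.2,4,4.2,0.0872,0.0035,0,1,-0.2,4,4.5,0.0872,0.0035,0,1,-0.2,4,4.9,0.0872,0.0035,0,1,0,0,0,0,0,0,1]
}}

```text
time: 13.0
position: [0.4772, -0.1094, 0.0754]
tool_rot: [0.687, 0.715, 0.091, -0.093]
ft_force: [0.4, -1.4, -0.5]
grip_width: 0.0391
```

```bash
python3 look.py l8
python3 - <<'E'
from h import *
c=dict(np.load("l8_w.npz"));print(Ro.from_quat(c["rot"]).as_matrix()[:,2])
Pt,W=wcloud(c);k=(abs(Pt[...,1])<.004)&(Pt[...,0]>.015)&(Pt[...,0]<.115)&(abs(Pt[...,2]+.06)<.03)
for x in np.arange(.04,.11,.01):
    q=k&(abs(Pt[...,0]-x)<.005)
    if q.sum()>3: print("tool x",x.round(3),"top z",np.median(Pt[...,2][q]).round(4))
E
```

```text
13.0 [ 0.4772 -0.1094  0.0754] [ 0.4  -1.41 -0.5 ] 0.0391 [-0.603  0.585  1.812  0.264  0.919 -0.823]
[-0.00800037  0.25733919 -0.96628802]
tool x 0.04 top z -0.0648
tool x 0.05 top z -0.0648
tool x 0.06 top z -0.0646
tool x 0.07 top z -0.052
tool x 0.08 top z -0.052
tool x 0.09 top z -0.0527
tool x 0.1 top z -0.0528
tool x 0.11 top z -0.0521
```

View pics/l8.png

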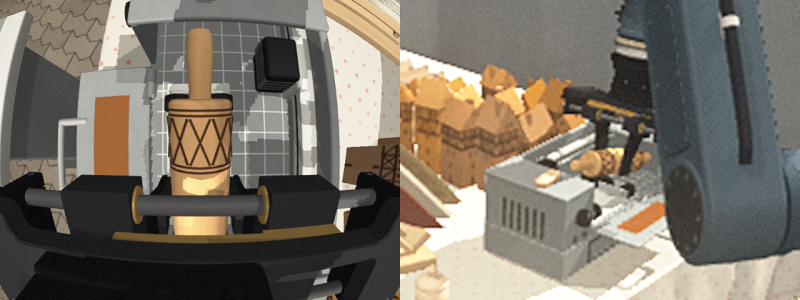

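Emit:
{"fn": "move_arm", "kwargs": {
  "rows": [-0.2,4,5.2,0.0872,0.0035,0,1,-0.2,4,5.5,0.0872,0.0035,0,1,-0.2,4,5.8,0.0872,0.0035,0,1,0,0,0,0,0,0,1,-0.4,9,6,0,0,0,1,-0.4,9,6,0,0,0,1,-0.4,9,6,0,0,0,1]
}}

```text
time: 13.8
position: [0.4736, -0.066, 0.1109]
tool_rot: [0.667, 0.698, 0.179, -0.187]
ft_force: [-1.1, 1.6, -0.9]
grip_width: 0.0394
```

```bash
python3 look.py l9
python3 - <<'E'
from h import *
c=dict(np.load("l9_w.npz"));R=Ro.from_quat(c["rot"]).as_matrix();print(R)
C=c["pos"]-.045*R[:,2];print("C",C,"a",C+.1125*R[:,0],"b",C-.1125*R[:,0])
E
```

```text
13.8 [ 0.4736 -0.066   0.1109] [-1.12  1.56 -0.89] 0.0394 [-0.661  0.596  1.77   0.427  1.167 -0.955]
[[-0.03978307  0.99897888 -0.02141253]
 [ 0.86526092  0.04515977  0.49928363]
 [ 0.49974079  0.00133561 -0.86617398]]
C [ 0.4745952  -0.08842378  0.14985269] a [0.47011961 0.00891808 0.20607353] b [ 0.4790708  -0.18576563  0.09363185]
```

View pics/l9.png

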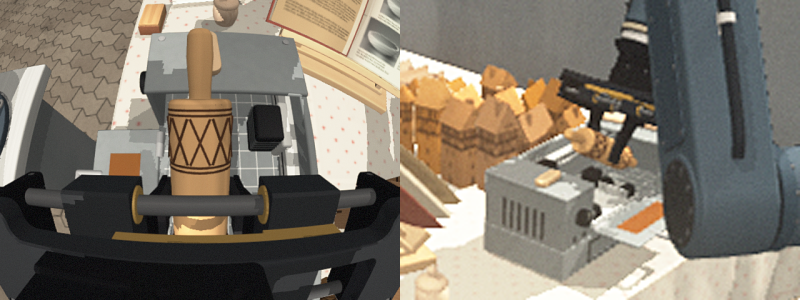

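Emit:
{"fn": "move_arm", "kwargs": {
  "rows": [-0.4,9,6,0,0,0,1,-0.4,9,6,0,0,0,1,-0.4,8,5,0,0,0,1,0,0,10,0,0,0,1,0,0,15,0,0,0,1,0,0,15,0,0,0,1,0,0,15,0,0,0,1,0,0,15,0,0,0,1,0,0,15,0,0,0,1,0,0,5,0,0,0,1]
}}

```text
time: 14.9
position: [0.4738, -0.0428, 0.2187]
tool_rot: [0.668, 0.698, 0.18, -0.185]
ft_force: [-0.2, 0.2, -1.9]
grip_width: 0.0393
```

```bash
python3 look.py l10
python3 - <<'E'
from h import *
c=dict(np.load("l10_w.npz"));R=Ro.from_quat(c["rot"]).as_matrix()
C=c["pos"]-.045*R[:,2];print("C",C,"a",C+.1125*R[:,0],"b",C-.1125*R[:,0])
E
```

```text
14.9 [ 0.4738 -0.0428  0.2187] [-0.2   0.22 -1.86] 0.0393 [-0.626  0.417  1.706  0.413  1.375 -0.825]
C [ 0.47460903 -0.06522164  0.25769366] a [0.47013819 0.0322181  0.31374505] b [ 0.47907987 -0.16266138  0.20164227]
```

View pics/l10.png

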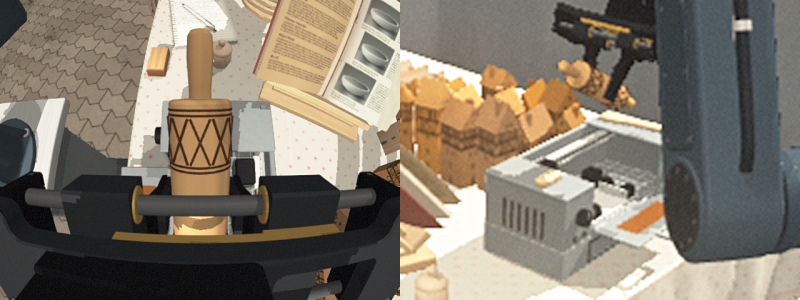

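Emit:
{"fn": "move_arm", "kwargs": {
  "rows": [0.3,-7,-1,-0.0872,-0.0035,0,1,0.3,-7,-2,-0.0872,-0.0035,0,1,0.3,-7,-3,-0.0872,-0.0035,0,1,0.3,-7,-4,-0.0872,-0.0035,0,1,0.3,-7,-4,-0.0872,-0.0035,0,1,0.3,-7,-4,-0.0872,-0.0035,0,1,0,0,0,0,0,0,1,0,0,0,0,0,0,1,0,0,0,0,0,0,1,0,0,0,0,0,0,1,0,0,0,0,0,0,1]
}}

```text
time: 16.1
position: [0.475, -0.0848, 0.199]
tool_rot: [0.692, 0.722, 0.0, -0.0]
ft_force: [0.1, -0.0, -1.7]
grip_width: 0.0392
```

```bash
python3 look.py l11
python3 - <<'E'
from h import *
from rig import robot
c=dict(np.load("l11_w.npz"));R=Ro.from_quat(c["rot"]).as_matrix()
C=c["pos"]-.045*R[:,2];print("C",C,"a",C+.1125*R[:,0],"b",C-.1125*R[:,0])
Pt,W=wcloud(c);X,Y,Z=W[...,0],W[...,1],W[...,2]
for y in np.arange(-.06,.03,.01):
    q=(abs(Y-y)<.005)&(Z>.2)&(abs(X-.475)<.03)&(Pt[...,2]>-.08)
    if q.sum()>5: print(y.round(3),np.median(X[q]).round(4),np.percentile(Z[q],90).round(4))
k=(Z>.03)&(Z<.1)&(X<.42)&(X>.3)&(Y>-.15)&(Y<.0)
print("flap",[(round(x,3),np.median(Z[k&(abs(X-x)<.004)]).round(4)) for x in np.arange(.34,.42,.012)])
print(robot.get_obs()["joint_velocities"])
t=robot.camera("top");cv2.imwrite("pics/topend.png",cv2.resize(np.hstack([np.load("top0.npz")["color"][190:300,110:480,::-1],t["color"][190:300,110:480,::-1]]),(800,int(110*800/740))))
cv2.imwrite("pics/topend2.png",cv2.resize(t["color"][150:310,110:480,::-1],None,fx=2.1,fy=2.1))
E
```

```text
16.1 [ 0.475  -0.0848  0.199 ] [ 0.1  -0.04 -1.67] 0.0392 [-0.409  0.328  1.773  0.     1.04  -0.452]
C [ 0.4750138  -0.08479535  0.24399636] a [0.47019724 0.02760148 0.24404995] b [ 0.47983037 -0.19719218  0.24394277]
-0.06 0.473 0.2641
-0.05 0.4725 0.2643
-0.04 0.4721 0.2642
-0.03 0.4717 0.2643
-0.02 0.4719 0.2639
-0.01 0.4707 0.2516
0.0 0.4703 0.2524
0.01 0.4699 0.2528
0.02 0.4695 0.2525
flap [(np.float64(0.34), np.float64(0.0641)), (np.float64(0.352), np.float64(0.0631)), (np.float64(0.364), np.float64(0.0628)), (np.float64(0.376), np.float64(0.0626)), (np.float64(0.388), np.float64(0.0622)), (np.float64(0.4), np.float64(0.0618)), (np.float64(0.412), np.float64(0.0613))]
[ 4.57402304e-03 -2.94007834e-03  1.00581728e-03 -5.62143006e-04
  2.45600541e-04  8.72328806e-05]
```

View pics/l11.png

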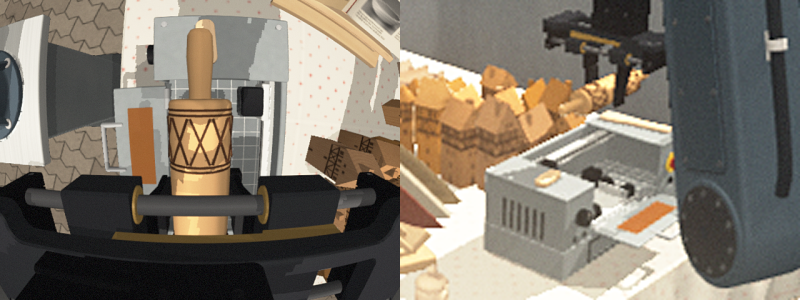

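View pics/topend2.png

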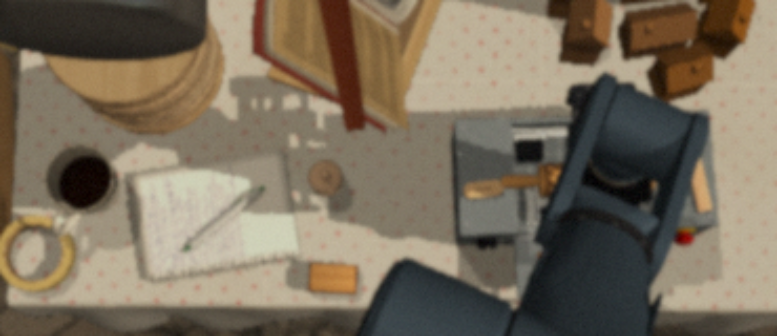

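The pin is level with its axis at z ≈ 0.244 m, and the arm is still. The flap is down, and the fob, spatula, jar, block and mug look unmoved. I'm handing in.

```bash
python3 -c "
from rig import robot
print(robot.hand_in())"
```

```text
the job is handed in; nothing more can be done
None
```

The rolling pin is out of the engraver and the job is handed in. The pin is gripped, level and still above the covers, and the flap is down. No verdict was reported.

- **Flap:** My first two pushes at the pull passed over the bar, with readings of about 1 N. The pictures and depth maps showed the fingertips about 29 mm short of the stated TCP. After correcting for that, I pushed the flap down from behind; its last measured slope was about 0.04 rad off level, so about 1.5 rad.
- **Taking the pin out:** I gripped the barrel at its middle with 35 N, lifted it 15 mm and shifted it 30 mm to the right. I then raised the left end to 30°, drew the pin out along its axis and straight up, and levelled it. Wrist force readings at the end of each move stayed under about 4 N.
- **Last checks (about 16 s in):**
  - Pin axis: 0.244 m high, about 104 mm above the covers, with both ends at the same height within about 1 mm.
  - Grip: 39 mm wide on the barrel, as it was when first gripped.
  - Arm: joint speeds close to zero.
- **Things on the covers and table:** By eye, the key fob, jar, sanding block and mug had not moved. The spatula was partly hidden by the arm in the top view but looked in place. I did not measure their positions, and I saw no contact with the laser head.

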